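Weigh three cartons by hand and load the desk caddy

TASK

The three identical sealed cartons are one full, one half used and one empty, and only their weight tells which is which: lift them to feel it. Drop the full one into the left pocket of the desk caddy and the half-used one into the right pocket (left and right as the robot sees them), so that each stands upright on its pocket's floor, and tip the empty one over onto its side on the bare desk. Leave everything else on the desk where it is.

Things in the scene. Friction and masses are not known exactly. Their poses are not given: they have to be found in the camera images.
- carton_1_center (a point): Centre of a sealed brown carton, 60 x 60 mm square, 85 mm tall, standing on the desk; x, y normal to its sides, z up through its top. Stiff, may be gripped firmly; its content may shift 2 mm inside. The three look the same: at random, one is full (about 600 g in all), one half used (300 g), one empty (60 g), within 10 percent; the numbers in the names say nothing.
- carton_2_center (a point): Centre of another such carton; same size and axes.
- carton_3_center (a point): Centre of another such carton; same size and axes.
- pocket_left (a point): Centre of the inner floor of the left pocket of the caddy, a grey open-topped tray fixed to the desk, 76 x 186 mm and 50 mm high, turned up to 0.4 rad. Pocket: 66 x 66 mm clear, floor 5 mm above the desk, rim 45 mm above the floor, walls 5 mm. x is normal to the caddy's long sides, y points from right pocket to left, z up.
- pocket_right (a point): Centre of the inner floor of the right pocket, 110 mm from the left one; same size and axes. A carton in a pocket stands 40 mm proud of the rim.
- vial: Small white vial with a cap, 24 mm across and 51 mm tall, standing in the 34 mm wide slot between the two pockets; its top is 56 mm above the desk, 34 mm below the top of a loaded carton. Origin at its foot. To be left alone.
- notes: Yellow memo pad, 76 x 76 x 11 mm, lying on the robot's side of the cartons. Origin under its centre. To be left alone.
- adapter: White USB adapter, 86 x 22 x 15 mm, lying on the robot's side of the cartons. Origin under its centre. To be left alone.
- bottle: Dropper bottle, 34 mm across and 102 mm tall, standing beyond the cartons. Origin at its foot. To be left alone.

How it is judged (in metres and radians):
At the end, for the whole second after the job is handed in: Full carton (weighing over 4.4 N) upright within 0.12 rad on the left pocket's floor, half-used one (1.5 to 4.4 N) likewise in the right pocket, each within 12 mm of centre; the third lying flat on a long side on the desk (within 0.12 rad, centre 20 to 36 mm high); all at rest (((horizontal distance between carton_1_center and pocket_left below 0.012 m and z of carton_1_center in the frame of pocket_left below 0.047 m and angle between carton_1_center's own z axis and vertical below 0.12 rad and contact force between carton_1 and caddy above 4.4 N) or (horizontal distance between carton_2_center and pocket_left below 0.012 m and z of carton_2_center in the frame of pocket_left below 0.047 m and angle between carton_2_center's own z axis and vertical below 0.12 rad and contact force between carton_2 and caddy above 4.4 N) or (horizontal distance between carton_3_center and pocket_left below 0.012 m and z of carton_3_center in the frame of pocket_left below 0.047 m and angle between carton_3_center's own z axis and vertical below 0.12 rad and contact force between carton_3 and caddy above 4.4 N)) and ((horizontal distance between carton_1_center and pocket_right below 0.012 m and z of carton_1_center in the frame of pocket_right below 0.047 m and angle between carton_1_center's own z axis and vertical below 0.12 rad and contact force between carton_1 and caddy between 1.5 and 4.4 N) or (horizontal distance between carton_2_center and pocket_right below 0.012 m and z of carton_2_center in the frame of pocket_right below 0.047 m and angle between carton_2_center's own z axis and vertical below 0.12 rad and contact force between carton_2 and caddy between 1.5 and 4.4 N) or (horizontal distance between carton_3_center and pocket_right below 0.012 m and z of carton_3_center in the frame of pocket_right below 0.047 m and angle between carton_3_center's own z axis and vertical below 0.12 rad and contact force between carton_3 and caddy between 1.5 and 4.4 N)) and ((angle between carton_1_center's own z axis and vertical between 1.45 and 1.69 rad and height (world z) of carton_1_center between 0.02 and 0.036 m) or (angle between carton_2_center's own z axis and vertical between 1.45 and 1.69 rad and height (world z) of carton_2_center between 0.02 and 0.036 m) or (angle between carton_3_center's own z axis and vertical between 1.45 and 1.69 rad and height (world z) of carton_3_center between 0.02 and 0.036 m)) and linear speed of each of carton_1, carton_2, carton_3 below 0.02 m/s); the robot touches nothing.
It fails at once if the vial, memo pad, adapter or dropper bottle is shifted more than 30 mm (distance of any of vial, notes, adapter, bottle from where it was at the start of the episode above 0.03 m).
It also fails if it takes over 70 s, if anything falls off the work surface, if the arm or the gripper's body presses on something with over 40 N, if the wrist force passes 120 N, or if a joint passes its speed limit or range.

ROBOT

A 6-joint arm with a two-finger parallel gripper is mounted at the origin on a cart in front of the work surface, level with it; the furniture and walls round the work are solid. World frame = base frame: x ahead of the robot, y to its left, z up, the work surface at z = 0. Lengths are in m, angles in degrees, forces in N, time in s.
With the tool pointing down it reaches from about 0.325 to 0.925 m from the base axis. Payload 3.1 kg.
Tool frame: the origin (TCP) lies midway between the tips of the shut fingers; the grasp point (between the pads) lies 19 mm behind it (r.hold_point_z is the distance from the TCP to the grasp point, in m); x points along the fingers, z is the direction in which the jaws open and shut, and the axes are right-handed (so a half turn about x gives the same grasp; the last joint's range is limited). The gripper opens to 85 mm and grips with 20 to 120 N. Pads are 22 mm wide; open, the fingers measure 114 mm over their backs; the gripper's body (76 mm by 85 mm) begins 54 mm behind the grasp point. The pads swing forward as they close: fully open they stand 13 mm farther back than shut.
Start: joints at [-72.261, 12.427, 92.441, -0, 75.132, -6.429], TCP at [0.256, -0.57, 0.231] pointing down, gripper open.
Joint ranges: [-157.48, 157.48], [-44.54, 120.13], [17.64, 146.25], [-64.5, 244.5], [7.68, 150.69], [-147.95, 147.95]. Speed limits (degrees/s): [159.86, 159.86, 180, 180, 180, 180].

INTERFACE

Orientations are given as [roll, pitch, yaw] about the fixed x, y, z axes, in that order (R = Rz(yaw) Ry(pitch) Rx(roll)).
In Python, from plant import r, snapshot, camera_info, ticket gives the robot as it stands.
- The arm moves only by the tool move_arm, never from a script. Its argument "commands" is text: rows parted by semicolons, each of 5 numbers parted by spaces: the gripper command: -1 is shut, 1 is fully open, values between are in proportion, then the shift along the tool's x, y, z normalised to -1 to 1, where 1 is 0.04 m, then the turn about the tool's x normalised to -1 to 1, where 1 is 8 degrees. A call has exactly 10 rows; each row shifts and turns the commanded pose from where the row before left it, along the tool's axes as they then stand; what a row does not reach is not made up. A row lasts 1/10 s, in which the tool goes at most 50 mm and 8.59 degrees, less where a joint would pass 70% of its speed; a pose out of reach is approached as far as the arm can. A call with a number of a shift or a turn outside -1 to 1 is refused whole. A call with a gripper value outside its range is refused whole. The fingers move at their own pace and stop on an object; "newtons" is the grip in N (left out, the last holds). Time passes only in rows, so rows that do not move let the fingers close, or fill a call up. It gives the time, the measured TCP pose, the force and the opening at its end, in the units of the state.
- r.state(): the state, without advancing time (a new reading comes with each control period).
- snapshot(name): name is "scene" or "side" or "wrist"; returns the picture (420x560x3 uint8, red, green, blue); there is no depth.
- camera_info(name): a dict with "fx", "fy", "cx", "cy" (pixels), "world_from_camera" (4x4, takes a point from camera to world coordinates). Camera axes: x right, y down, z forward; pixel columns grow to the right and rows downward; lengths in m; the calibration is good to about 2 mm. A picture is of the moment at which its call begins: read the wrist's pose just before it. camera_info takes no time and is no camera call; for the wrist camera it gives the pose at the moment of the call.
- ticket.finish_job(): hands the job in, once; it reports no verdict.
The state is a dict: "time": time; "joint_positions": joint angles; "qvel": joint speeds; "effort": joint torques, N m; "tcp_pos": TCP position; "tool_rot": TCP orientation; "wrist_force": force on the tool from outside, world axes, zero at the start; "moment": the same for the moment, N m; "opening": finger opening in m.
Only numpy, scipy, OpenCV 4.12 (cv2) and the standard library are available. Lean on these libraries where they do the work, as an engineer would, in place of code of your own. Each camera call takes 0.05 s, during which the arm holds its last target. There are 200 camera calls.

## Working session

There is one attempt and no reset: what is moved stays moved. The work goes in short steps, Python scripts to look and compute and a tool call to move; the robot and the scene stay as the last step left them, time stands still between calls to the robot, and variables do not carry over. Pictures are saved under pics/ and viewed, about 8 in all and at most 12, crops included, and the job is handed in when it is done.

Besides the shell and the picture viewer there is one more tool, called after ">>>" by a JSON object that holds its "op" and its "data". move_arm: Moves the arm, as the interface text tells. Scaled input: -1 to 1 covers 0.04 m each way for a shift and 8 degrees each way for a turn. Its arguments: {"type":"object","properties":{"commands":{"type":"string"},"newtons":{"type":"number"}},"required":["commands"]}

```bash
mkdir -p pics; ls; python3 - <<'E'
from plant import r,snapshot,camera_info
import cv2,numpy as np
print(r.state(), r.hold_point_z)
ims=[]
for n in("scene","side"):
    im=snapshot(n)[:,:,::-1];cv2.imwrite(f"pics/{n}0.png",im);c=camera_info(n)
    print(n,c["fx"],c["cx"],c["cy"],np.round(c["world_from_camera"],3).tolist())
E
```

```text
pics
{'time': 0.0, 'joint_positions': array([-7.22623671e+01,  1.24765151e+01,  9.25306748e+01,  1.39984424e-03,
        7.51320462e+01, -6.42945220e+00]), 'qvel': array([ 0.10753786, -0.01128442, -0.05271125,  0.0489737 ,  0.07533961,
        0.03966578]), 'effort': array([-1.06458738e-03, -3.96843266e+01, -3.03853941e+01, -1.83247271e-04,
        9.69747343e-03, -3.29471916e-06]), 'tcp_pos': array([ 0.25563756, -0.56941669,  0.22995089]), 'tool_rot': array([173.01417425,  89.86075735, 107.18089855]), 'wrist_force': array([-1.01391789,  0.38647802, -0.77448116]), 'moment': array([ 0.04236021, -0.0705496 ,  0.00605372]), 'opening': 0.08547470360186174} 0.0187
scene 544.7969755979559 272.64564268159927 208.13186813259816 [[0.507, -0.454, 0.732, -0.548], [-0.861, -0.29, 0.417, -0.612], [0.023, -0.842, -0.538, 0.88], [0.0, 0.0, 0.0, 1.0]]
side 537.2926095327098 278.9884061692898 206.60103257014094 [[-0.99, 0.103, -0.096, 0.663], [0.141, 0.729, -0.67, 0.752], [0.001, -0.677, -0.736, 0.893], [0.0, 0.0, 0.0, 1.0]]
```

View pics/scene0.png

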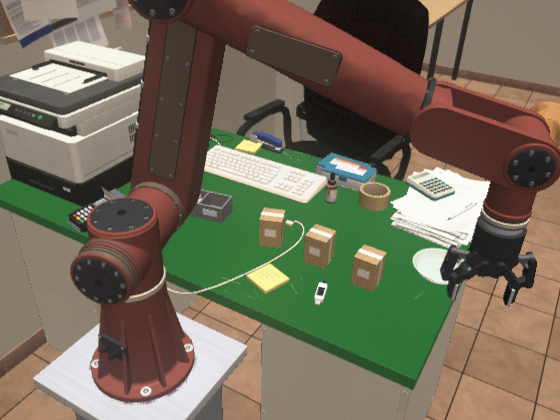

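View pics/side0.png

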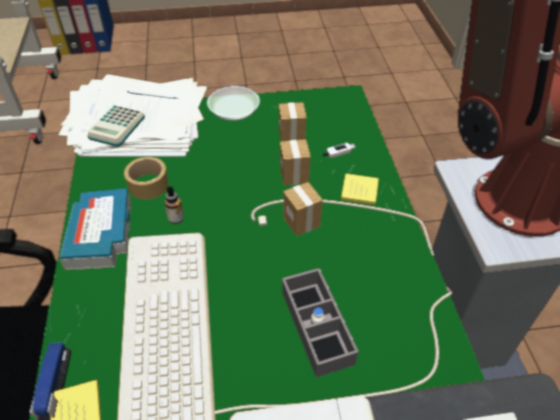

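Scene view: three cartons in a row at about (272,227), (320,245), (369,268), with pad and adapter on the robot's side. Side view: cartons at (303,208), (295,160), (293,120) and the caddy at (320,320) with the vial in its middle. I'll zoom in on these.

```bash
python3 - <<'E'
import cv2,numpy as np
im=cv2.imread("pics/side0.png")
a=cv2.resize(im[95:240,268:338],None,fx=4,fy=4,interpolation=cv2.INTER_CUBIC)
b=cv2.resize(im[262:382,272:367],None,fx=4,fy=4,interpolation=cv2.INTER_CUBIC)
def grid(z,x0,y0):
    for i in range(0,z.shape[1],40): cv2.putText(z,str(x0+i//4),(i,8),0,.3,(255,255,255)); cv2.line(z,(i,0),(i,z.shape[0]),(255,255,0) ,1) if 0 else [cv2.circle(z,(i,j),1,(255,255,0),-1) for j in range(0,z.shape[0],40)]
    for j in range(0,z.shape[0],40): cv2.putText(z,str(y0+j//4),(0,j+4),0,.3,(255,255,255))
grid(a,268,95);grid(b,272,262)
o=np.zeros((580,670,3),np.uint8);o[:580,:280]=a;o[:480,288:668]=b
cv2.imwrite("pics/z1.png",o)
E
```

```text
(no output)
```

View pics/z1.png

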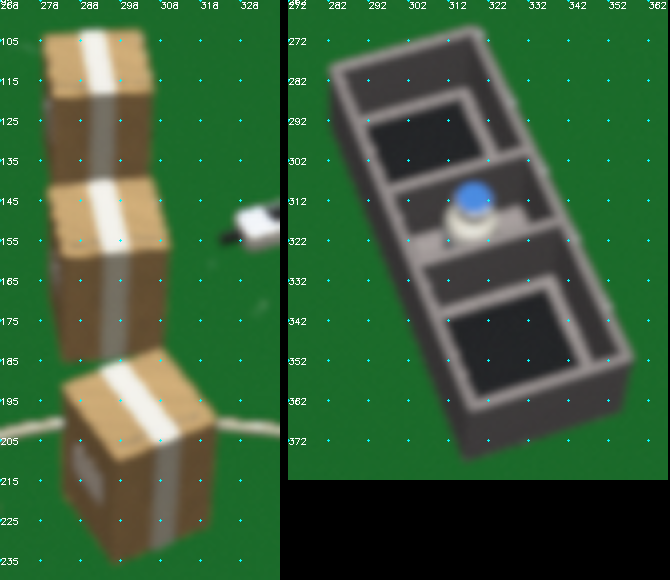

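```bash
cat >h.py <<'E'
from plant import r,snapshot,camera_info
import cv2,numpy as np
def cast(c,uv,z):
    uv=np.atleast_2d(np.array(uv,float));T=np.array(c["world_from_camera"])
    d=np.c_[(uv[:,0]-c["cx"])/c["fx"],(uv[:,1]-c["cy"])/c["fy"],np.ones(len(uv))]@T[:3,:3].T
    return T[:3,3]+d*((z-T[2,3])/d[:,2])[:,None]
def quad(P):
    P=P[:,:2];e=np.roll(P,-1,0)-P;L=np.linalg.norm(e,axis=1);a=np.degrees(np.arctan2(e[:,1],e[:,0]))
    print("centre",P.mean(0).round(4),"sides",(L*1e3).round(1),"ang",a.round(1))
def px(c,X):
    T=np.linalg.inv(c["world_from_camera"]);p=T[:3,:3]@X+T[:3,3];return c["cx"]+c["fx"]*p[0]/p[2],c["cy"]+c["fy"]*p[1]/p[2]
E
python3 - <<'E'
from h import *
c=camera_info("side")
f=lambda Q,x,y:np.array(Q)/4+[x,y]
for n,Q in dict(C=[(42,35),(140,30),(155,92),(52,97)],B=[(47,188),(152,177),(170,245),(63,258)],A=[(62,385),(162,348),(217,415),(117,460)]).items():
    print(n,end=" ");P=cast(c,f(Q,268,95),.085);quad(P);print([tuple(np.round(px(camera_info("scene"),p),0)) for p in P])
P=cast(c,f([(42,68),(190,27),(344,357),(187,410)],272,262),.05);print(P.round(3));quad(P)
print(cast(c,[(319,311)],.056))
print("notes",cast(c,[(360,187)],.011),"ad",cast(c,[(340,150)],.015),"bot",cast(c,[(174,218)],0), "conn",cast(c,[(262,220)],0))
# scene brown-top check
im=cv2.imread("pics/scene0.png")
cv2.imwrite("pics/z2.png",cv2.resize(im[185:300,185:395],None,fx=3.7,fy=3.7,interpolation=cv2.INTER_CUBIC))
E
```

```text
C centre [ 0.4809 -0.2937] sides [61.1 62.1 62.2 61.7] ang [176.8  88.5  -3.6 -92.5]
[(np.float64(385.0), np.float64(252.0)), (np.float64(374.0), np.float64(265.0)), (np.float64(350.0), np.float64(256.0)), (np.float64(362.0), np.float64(243.0))]
B centre [ 0.4971 -0.1534] sides [61.4 58.9 60.8 60. ] ang [-178.9   89.8    2.2  -89.6]
[(np.float64(334.0), np.float64(230.0)), (np.float64(324.0), np.float64(242.0)), (np.float64(303.0), np.float64(235.0)), (np.float64(313.0), np.float64(223.0))]
A centre [ 0.5041 -0.0079] sides [60.2 55.9 61.2 59.8] ang [-160.8  110.4   22.9  -70.6]
[(np.float64(284.0), np.float64(210.0)), (np.float64(279.0), np.float64(222.0)), (np.float64(258.0), np.float64(219.0)), (np.float64(262.0), np.float64(207.0))]
[[0.573 0.17  0.05 ]
 [0.499 0.157 0.05 ]
 [0.467 0.336 0.05 ]
 [0.538 0.35  0.05 ]]
centre [0.5192 0.2534] sides [ 75.3 182.1  72.4 183.4] ang [-169.6  100.1   11.5  -79. ]
[[0.51880479 0.25243227 0.056     ]]
notes [[ 0.35447456 -0.08537679  0.011     ]] ad [[ 0.37365375 -0.2131879   0.015     ]] bot [[ 7.81710747e-01 -5.91489891e-02 -1.11022302e-16]] conn [[ 5.89555857e-01 -2.61132640e-02  1.11022302e-16]]
```

View pics/z2.png

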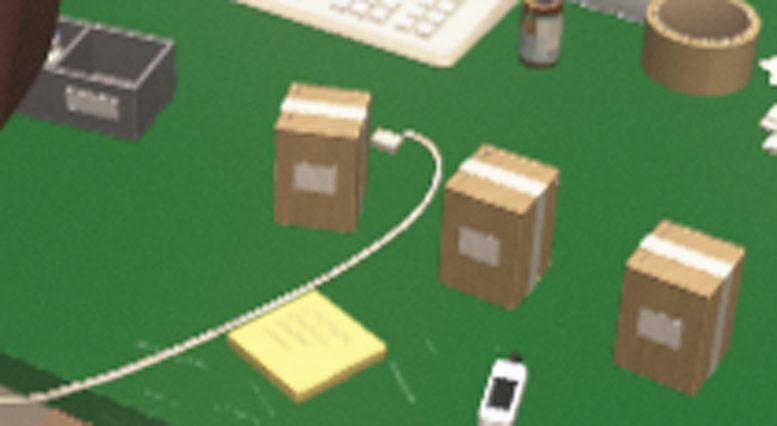

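```bash
cat >>h.py <<'E'
from scipy.spatial.transform import Rotation as Ro
def goto(xyz,yaw,st=None):
    "yaw: wanted jaw direction (deg); prints unit shifts (sum over rows) in present tool axes, and turn units"
    s=st or r.state();R=Ro.from_euler("xyz",s["tool_rot"],degrees=True).as_matrix()
    j=np.degrees(np.arctan2(R[1,2],R[0,2]));d=R.T@(np.array(xyz)-s["tcp_pos"])
    t=-((yaw-j+90)%180-90)  # turn about tool x (down) is clockwise from above
    print("tcp",s["tcp_pos"].round(4),"jaw",j.round(2),"q6",s["joint_positions"][5].round(1),"F",s["wrist_force"].round(2),"op",round(s["opening"],4),"t",s["time"])
    print("R x,y,z:",R.round(3).T.tolist());print("shift units",(d/.04).round(3),"turn units",(t/8).round(3),"deg",t.round(1))
E
python3 - <<'E'
from h import *
goto((.483,-.295,.2),-3)
goto((.483,-.295,.2),87)
E
```

```text
tcp [ 0.2557 -0.5695  0.2301] jaw -65.84 q6 -6.4 F [-0.54 -0.79 -0.23] op 0.0856 t 0.1
R x,y,z: [[-0.001, 0.002, -1.0], [0.912, 0.409, 0.0], [0.409, -0.912, -0.002]]
shift units [ 0.763  7.995 -3.933] turn units -7.854 deg -62.8
tcp [ 0.2557 -0.5695  0.2301] jaw -65.84 q6 -6.4 F [-0.54 -0.79 -0.23] op 0.0856 t 0.1
R x,y,z: [[-0.001, 0.002, -1.0], [0.912, 0.409, 0.0], [0.409, -0.912, -0.002]]
shift units [ 0.763  7.995 -3.933] turn units 3.396 deg 27.2
```

>>> {"op": "move_arm", "data": {"commands": "1 0.1 1 -0.49 0;1 0.1 1 -0.49 0;1 0.1 1 -0.49 0;1 0.1 1 -0.49 0;1 0.1 1 -0.49 0;1 0.1 1 -0.49 0;1 0.1 1 -0.49 0;1 0.1 1 -0.49 0;1 0 0 0 -1;1 0 0 0 -1", "newtons": 50}}

```text
time: 1.1
tcp_pos: [0.4841, -0.2941, 0.1983]
tool_rot: [-167.1, 89.9, 143.6]
wrist_force: [-0.4, -0.6, 0.2]
opening: 0.0851
```

>>> {"op": "move_arm", "data": {"commands": "1 0 0 0 -1;1 0 0 0 -1;1 0 0 0 -1;1 0 0 0 -1;1 0 0 0 -1;1 0 0 0 -0.85;1 0 0 0 0;1 0 0 0 0;1 0 0 0 0;1 0 0 0 0"}}

```text
time: 2.1
tcp_pos: [0.4836, -0.2961, 0.1992]
tool_rot: [133.6, 90.0, 130.5]
wrist_force: [0.8, -0.1, 0.4]
opening: 0.0854
```

```bash
python3 - <<'E'
from h import *
goto((.483,-.295,.052),-3)
c=camera_info("wrist");im=snapshot("wrist");cv2.imwrite("pics/w1.png",im[:,:,::-1])
print(np.round(c["world_from_camera"],3).tolist(),c["fx"])
for n,p in dict(C=(.481,-.294),B=(.497,-.153)).items(): print(n,px(c,np.array([*p,.085])))
E
```

```text
tcp [ 0.4836 -0.2961  0.1992] jaw -3.09 q6 -35.5 F [ 0.82 -0.05  0.39] op 0.0854 t 2.1
R x,y,z: [[-0.0, 0.0, -1.0], [0.054, 0.999, 0.0], [0.999, -0.054, -0.0]]
shift units [ 3.68   0.027 -0.016] turn units -0.011 deg -0.1
[[0.999, -0.051, -0.017, 0.488], [-0.054, -0.946, -0.32, -0.214], [0.0, 0.321, -0.947, 0.342], [0.0, 0.0, 0.0, 1.0]] 299.84760293926223
C (np.float64(274.47007145567727), np.float64(205.24391129928213))
B (np.float64(285.13747517329284), np.float64(24.430988600429686))
```

View pics/w1.png

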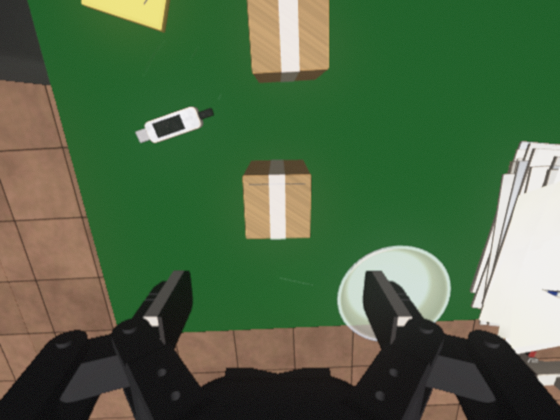

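C's top face shows at columns 243–311, rows 174–239; the bowl is at (395,292), adapter at (175,124).

```bash
python3 - <<'E'
from h import *
c=camera_info("wrist")
quad(cast(c,[(243.5,174.5),(311,174.5),(311,238.5),(246,239.5)],.085))
print("B edge",cast(c,[(252,73),(329,69)],.085))
print("bowl",cast(c,[(338,292),(360,255)],.03),"adapter",cast(c,[(213,113),(138,135)],.01))
goto((.481,-.294,.052),-2)
E
```

```text
centre [ 0.484  -0.2967] sides [58.7 60.6 60.8 61.6] ang [ -3.1 -91.  177.9  87. ]
B edge [[ 0.46959125 -0.18474081  0.085     ]
 [ 0.52981241 -0.18511238  0.085     ]]
bowl [[ 0.55009871 -0.42512549  0.03      ]
 [ 0.57493618 -0.37674153  0.03      ]] adapter [[ 0.4202218  -0.21247117  0.01      ]
 [ 0.33686679 -0.23052594  0.01      ]]
tcp [ 0.4836 -0.2961  0.1992] jaw -3.08 q6 -35.5 F [-0.3   0.42 -0.  ] op 0.0858 t 2.15
R x,y,z: [[-0.0, 0.0, -1.0], [0.054, 0.999, 0.0], [0.999, -0.054, -0.0]]
shift units [ 3.681  0.049 -0.068] turn units -0.135 deg -1.1
```

>>> {"op": "move_arm", "data": {"commands": "1 0.9 0 0 0;1 0.9 0 0 0;1 0.9 0 0 0;1 0.7 0 0 0;1 0.28 0 0 0;-1 0 0 0 0;-1 0 0 0 0;-1 0 0 0 0;-1 0 0 0 0;-1 0 0 0 0", "newtons": 60}}

```text
time: 3.15
tcp_pos: [0.4846, -0.2969, 0.0535]
tool_rot: [-34.8, 89.8, -37.9]
wrist_force: [0.5, 0.1, 0.1]
opening: 0.0589
```

>>> {"op": "move_arm", "data": {"commands": "-1 0 0 0 0;-1 0 0 0 0;-1 -0.5 0 0 0;-1 -0.5 0 0 0;-1 0 0 0 0;-1 0 0 0 0;-1 0 0 0 0;-1 0 0 0 0;-1 0 0 0 0;-1 0 0 0 0"}}

```text
time: 4.15
tcp_pos: [0.4833, -0.2959, 0.0914]
tool_rot: [144.2, 89.9, 141.2]
wrist_force: [0.2, 0.0, -5.4]
opening: 0.0591
```

>>> {"op": "move_arm", "data": {"commands": "-1 -1 0 0 0;-1 -1 0.2 0 0;-1 -1 0.4 0 0;-1 -0.5 0.8 0 0;-1 0 1 0 0;-1 0 1 0 0;-1 0 1 0 0;-1 0 1 0 0;-1 0 1 0 0;-1 0 1 0 0"}}

```text
time: 5.15
tcp_pos: [0.499, 0.001, 0.2321]
tool_rot: [1.1, 90.0, -2.0]
wrist_force: [0.9, 0.9, -5.5]
opening: 0.059
```

>>> {"op": "move_arm", "data": {"commands": "-1 0 1 0 0;-1 0 1 0 0;-1 0 0.8 0 0;-1 0 0.4 0 0;-1 0 0 0 -0.85;-1 0 0 0 -0.85;-1 0 0 0 0;-1 0 0 0 0;-1 0 0 0 0;-1 0 0 0 0"}}

```text
time: 6.15
tcp_pos: [0.5061, 0.127, 0.2321]
tool_rot: [147.2, 90.0, 157.6]
wrist_force: [-0.1, 0.2, -5.4]
opening: 0.0591
```

```bash
python3 - <<'E'
from h import *
goto((.509,.307,.2),10.5)
c=camera_info("wrist");im=snapshot("wrist");cv2.imwrite("pics/w2.png",im[:,:,::-1])
np.save("w2.npy",c["world_from_camera"])
E
```

```text
tcp [0.5061 0.127  0.2321] jaw 10.48 q6 -4.1 F [-0.12  0.16 -5.37] op 0.0591 t 6.15
R x,y,z: [[-0.0, 0.0, -1.0], [-0.182, 0.983, 0.0], [0.983, 0.182, -0.0]]
shift units [0.802 4.411 0.891] turn units -0.002 deg -0.0
```

View pics/w2.png

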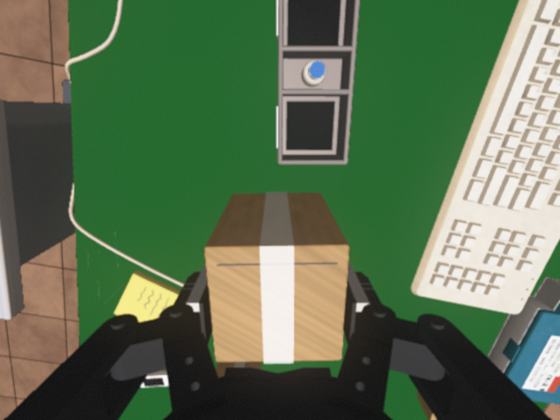

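The held carton C is in the lower centre, and the caddy's right pocket is at about (312,125), the vial cap at (316,70). Zooming into the caddy.

```bash
python3 - <<'E'
import cv2
im=cv2.imread("pics/w2.png")
cv2.imwrite("pics/z3.png",cv2.resize(im[0:170,262:372],None,fx=3.5,fy=3.5,interpolation=cv2.INTER_CUBIC))
E
```

```text
(no output)
```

View pics/z3.png

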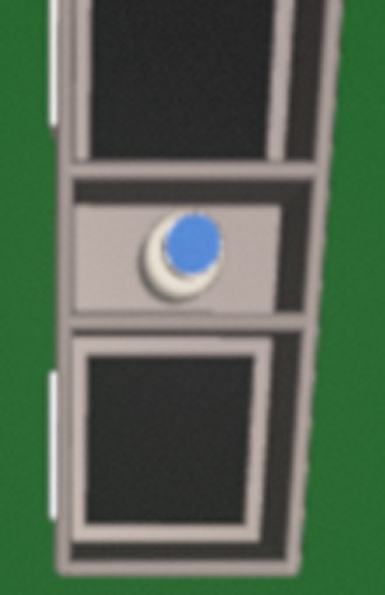

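```bash
python3 - <<'E'
from h import *
c=camera_info("wrist");c["world_from_camera"]=np.load("w2.npy")
f=lambda Q:np.array(Q)/3.5+[262,0]
quad(cast(c,f([(71,563),(72,331),(304,328),(289,563)]),.05))
P=cast(c,f([(57,573),(298,573),(330,160),(60,160)]),.05);print(P.round(4));quad(P)
Q=cast(c,f([(73,160),(317,160)]),.05);print(Q.round(4),Q.mean(0))
print("vial",cast(c,f([(193,244)]),.056))
E
```

```text
centre [0.5325 0.1977] sides [66.9 67.  67.7 67.4] ang [ 100.6   11.2  -79.  -169.5]
[[0.502  0.1547 0.05  ]
 [0.5755 0.1683 0.05  ]
 [0.5551 0.2804 0.05  ]
 [0.4819 0.2668 0.05  ]]
centre [0.5286 0.2175] sides [ 74.8 113.9  74.4 113.9] ang [  10.5  100.3 -169.5  -79.9]
[[0.4854 0.2675 0.05  ]
 [0.5515 0.2797 0.05  ]] [0.51848736 0.27358002 0.05      ]
vial [[0.52207161 0.25212618 0.056     ]]
```

```bash
python3 - <<'E'
from h import *
c=camera_info("wrist");c["world_from_camera"]=np.load("w2.npy")
P=cast(c,[(207,248),(347,243),(342,358),(215,362)],.2636);quad(P)
goto((.512,.306,.232),10.6)
E
```

```text
centre [0.5059 0.1279] sides [57.2 59.3 60.  59.4] ang [  12.7  -77.5 -167.2   99.8]
tcp [0.5061 0.1271 0.2321] jaw 10.5 q6 -4.1 F [ 0.35 -1.11 -5.86] op 0.0592 t 6.2
R x,y,z: [[0.0, 0.0, -1.0], [-0.182, 0.983, 0.0], [0.983, 0.182, 0.0]]
shift units [3.000e-03 4.372e+00 9.600e-01] turn units -0.013 deg -0.1
```

>>> {"op": "move_arm", "data": {"commands": "-1 0 0.9 0.2 0;-1 0 0.9 0.2 0;-1 0 0.9 0.2 0;-1 0 0.9 0.2 0;-1 0 0.57 0.16 0;-1 0.2 0.2 0 0;-1 0.8 0 0 0;-1 0.8 0 0 0;-1 0.8 0 0 0;-1 0.3 0 0 0"}}

```text
time: 7.2
tcp_pos: [0.5083, 0.3037, 0.1112]
tool_rot: [-162.8, 89.5, -152.3]
wrist_force: [-1.0, -0.5, -6.4]
opening: 0.0591
```

```bash
python3 - <<'E'
from h import *
goto((.512,.306,.057),10.6)
E
```

```text
tcp [0.5083 0.3037 0.1112] jaw 10.52 q6 13.6 F [-0.96 -0.51 -6.38] op 0.0591 t 7.2
R x,y,z: [[-0.008, -0.004, -1.0], [-0.183, 0.983, -0.003], [0.983, 0.183, -0.009]]
shift units [1.353 0.044 0.113] turn units -0.01 deg -0.1
```

>>> {"op": "move_arm", "data": {"commands": "-1 0 0 0 0;-1 0 0 0 0;-1 0 0 0 0;-1 0 0 0 0;-1 0 0 0 0;-1 0 0 0 0;-1 0 0 0 0;-1 0 0 0 0;-1 0 0 0 0;-1 0 0 0 0"}}

```text
time: 8.2
tcp_pos: [0.5117, 0.3061, 0.116]
tool_rot: [-158.1, 90.0, -147.6]
wrist_force: [0.2, -0.5, -6.7]
opening: 0.0588
```

```bash
python3 - <<'E'
from h import *
goto((.512,.306,.057),10.6)
E
```

```text
tcp [0.5117 0.3061 0.116 ] jaw 10.57 q6 13.6 F [ 0.22 -0.47 -6.67] op 0.0588 t 8.2
R x,y,z: [[-0.0, -0.0, -1.0], [-0.183, 0.983, -0.0], [0.983, 0.183, -0.0]]
shift units [ 1.475 -0.004  0.007] turn units -0.004 deg -0.0
```

Spot on. Lowering gently, and checking the force before release.

>>> {"op": "move_arm", "data": {"commands": "-1 0.25 0 0 0;-1 0.25 0 0 0;-1 0.2 0 0 0;-1 0.2 0 0 0;-1 0.2 0 0 0;-1 0.15 0 0 0;-1 0.1 0 0 0;-1 0.05 0 0 0;-1 0 0 0 0;-1 0 0 0 0"}}

```text
time: 9.2
tcp_pos: [0.5122, 0.3063, 0.0605]
tool_rot: [14.3, 90.0, 24.9]
wrist_force: [0.5, 0.8, -5.8]
opening: 0.0588
```

>>> {"op": "move_arm", "data": {"commands": "-1 0.05 0 0 0;-1 0.04 0 0 0;-1 0 0 0 0;1 0 0 0 0;1 0 0 0 0;1 0 0 0 0;1 0 0 0 0;1 0 0 0 0;1 0 0 0 0;1 0 0 0 0"}}

```text
time: 10.2
tcp_pos: [0.5117, 0.3061, 0.0564]
tool_rot: [168.4, 90.0, 179.0]
wrist_force: [-0.4, -0.7, 0.5]
opening: 0.0852
```

>>> {"op": "move_arm", "data": {"commands": "1 -0.3 0 0 0;1 -0.6 0 0 0;1 -1 0 0 0;1 -1 0 0 0;1 -0.6 -0.7 0 0;1 0 -1 0 0;1 0 -1 0 0;1 0 -1 0 0;1 0 -1 0 0;1 0 0 0 0"}}

```text
time: 11.2
tcp_pos: [0.5474, 0.1171, 0.1977]
tool_rot: [-55.2, 89.8, -45.0]
wrist_force: [-0.3, 1.0, -0.9]
opening: 0.0856
```

```bash
python3 - <<'E'
from h import *
goto((.505,-.009,.2),20)
goto((.505,-.009,.2),0)
E
```

```text
tcp [0.5474 0.1171 0.1977] jaw 10.28 q6 -5.3 F [-0.3   0.98 -0.93] op 0.0856 t 11.2
R x,y,z: [[0.002, -0.002, -1.0], [-0.178, 0.984, -0.002], [0.984, 0.178, 0.002]]
shift units [-0.053 -2.913 -1.605] turn units -1.215 deg -9.7
tcp [0.5474 0.1171 0.1977] jaw 10.28 q6 -5.3 F [-0.3   0.98 -0.93] op 0.0856 t 11.2
R x,y,z: [[0.002, -0.002, -1.0], [-0.178, 0.984, -0.002], [0.984, 0.178, 0.002]]
shift units [-0.053 -2.913 -1.605] turn units 1.285 deg 10.3
```

>>> {"op": "move_arm", "data": {"commands": "1 0 -0.7 -0.4 0;1 0 -0.7 -0.4 0;1 0 -0.7 -0.4 0;1 0 -0.6 -0.3 0;1 0 -0.2 -0.1 0;1 0 0 0 -0.7;1 0 0 0 -0.52;1 0 0 0 0;1 0 0 0 0;1 0 0 0 0"}}

```text
time: 12.2
tcp_pos: [0.5048, -0.0039, 0.1967]
tool_rot: [20.2, 90.0, 40.6]
wrist_force: [0.6, -0.2, -0.4]
opening: 0.0852
```

```bash
cat >top.py <<'E'
from h import *
def top(fn,z=.085):
    c=camera_info("wrist");im=snapshot("wrist")[:,:,::-1].copy();cv2.imwrite(f"pics/{fn}.png",im)
    h=cv2.cvtColor(im,cv2.COLOR_BGR2HSV)
    m=cv2.inRange(h,(8,60,135),(25,200,255))|cv2.inRange(h,(0,0,215),(179,40,255))
    m=cv2.morphologyEx(m,cv2.MORPH_OPEN,np.ones((5,5)))
    cs,_=cv2.findContours(m,cv2.RETR_EXTERNAL,cv2.CHAIN_APPROX_NONE)
    for k in cs:
        if cv2.contourArea(k)<1500: continue
        b=cv2.boxPoints(cv2.minAreaRect(cv2.convexHull(k)));P=cast(c,b,z)
        if P[:,1].mean()>-.4: print(b.mean(0));quad(P)
if __name__=="__main__":
    import sys
    goto(eval(sys.argv[2]),float(sys.argv[3]));top(sys.argv[1])
E
python3 top.py w3 "(.505,-.009,.052)" 20
```

```text
tcp [ 0.5048 -0.0039  0.1967] jaw 20.31 q6 -28.7 F [ 0.61 -0.24 -0.39] op 0.0852 t 12.2
R x,y,z: [[0.0, 0.0, -1.0], [-0.347, 0.938, 0.0], [0.938, 0.347, 0.0]]
shift units [ 3.617 -0.123 -0.041] turn units 0.039 deg 0.3
[222.85002 334.95   ]
centre [ 0.5001 -0.1547] sides [61.3 59.4 63.1 63.2] ang [ 90.4  -1.8 -86.2 176.8]
[277.5 212.5]
centre [ 0.5067 -0.0086] sides [58.  61.8 62.4 61.8] ang [  20.3  -67.6 -159.7  108.3]
[ 17.5 227. ]
centre [ 0.2895 -0.1112] sides [ 29.1 171.6  35.3 173.2] ang [  20.3  -84.2 -159.7   93.8]
[507. 180.]
centre [0.6887 0.0801] sides [ 80.9 196.3 101.9 191.2] ang [  20.3  -52.9 -159.7  121.1]
```

>>> {"op": "move_arm", "data": {"commands": "1 0.9 -0.12 0 0;1 0.9 0 0.01 0;1 0.9 0 0 0;1 0.65 0 0 0;1 0.27 0 0 0;1 0 0 0 0;-1 0 0 0 0;-1 0 0 0 0;-1 0 0 0 0;-1 0 0 0 0", "newtons": 60}}

```text
time: 13.25
tcp_pos: [0.5088, -0.0092, 0.054]
tool_rot: [-29.7, 89.7, -9.3]
wrist_force: [0.0, 0.5, 5.4]
opening: 0.0594
```

>>> {"op": "move_arm", "data": {"commands": "-1 0 0 0 0;-1 0 0 0 0;-1 0 0 0 0;-1 -0.5 0 0 0;-1 -0.5 0 0 0;-1 0 0 0 0;-1 0 0 0 0;-1 0 0 0 0;-1 0 0 0 0;-1 0 0 0 0"}}

```text
time: 14.25
tcp_pos: [0.5058, -0.0087, 0.0906]
tool_rot: [150.6, 89.9, 170.9]
wrist_force: [0.9, -0.9, -3.0]
opening: 0.0591
```

Half used. On to the right pocket.

```bash
python3 - <<'E'
from h import *
goto((.532,.198,.18),10.6)
E
```

```text
tcp [ 0.5058 -0.0087  0.0906] jaw 20.33 q6 -29.3 F [ 0.87 -0.87 -3.03] op 0.0591 t 14.25
R x,y,z: [[-0.002, 0.0, -1.0], [-0.347, 0.938, 0.001], [0.938, 0.347, -0.002]]
shift units [-2.235  4.62   2.406] turn units 1.216 deg 9.7
```

>>> {"op": "move_arm", "data": {"commands": "-1 -0.9 0 0 0;-1 -0.9 0 0 0;-1 -0.44 0.6 0.3 0;-1 0 0.8 0.4 0;-1 0 0.8 0.4 0;-1 0 0.8 0.4 0;-1 0 0.8 0.4 0;-1 0 0.6 0.36 0;-1 0 0.22 0.15 0;-1 0 0 0 0.6"}}

```text
time: 15.25
tcp_pos: [0.5328, 0.1992, 0.1806]
tool_rot: [-176.5, 90.0, -161.0]
wrist_force: [0.4, 0.1, -2.6]
opening: 0.0593
```

>>> {"op": "move_arm", "data": {"commands": "-1 0 0 0 0.61;-1 0.6 0 0 0;-1 0.6 0 0 0;-1 0.4 0 0 0;-1 0 0 0 0;-1 0 0 0 0;-1 0 0 0 0;-1 0 0 0 0;-1 0 0 0 0;-1 0 0 0 0"}}

```text
time: 16.25
tcp_pos: [0.5333, 0.1981, 0.1181]
tool_rot: [1.7, 89.9, 12.4]
wrist_force: [-0.2, -0.9, -2.2]
opening: 0.0586
```

```bash
python3 - <<'E'
from h import *
goto((.5325,.198,.057),10.6)
c=camera_info("wrist");im=snapshot("wrist");cv2.imwrite("pics/w4.png",im[:,:,::-1])
E
```

```text
tcp [0.5333 0.1981 0.1181] jaw 10.65 q6 2.7 F [-0.16 -0.86 -2.21] op 0.0586 t 16.25
R x,y,z: [[0.001, 0.0, -1.0], [-0.185, 0.983, 0.0], [0.983, 0.185, 0.001]]
shift units [ 1.526e+00  1.000e-03 -2.200e-02] turn units 0.007 deg 0.1
```

View pics/w4.png

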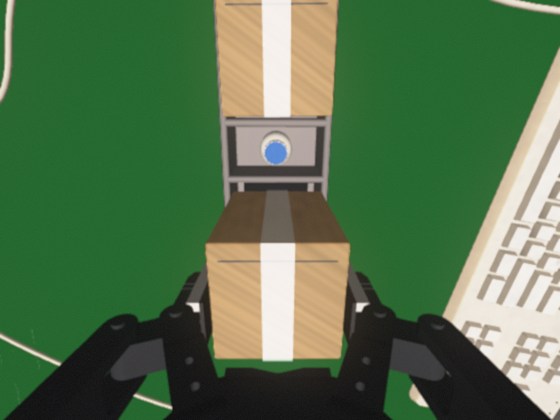

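The full carton sits squarely in the left pocket (276,60), the vial is untouched at (276,150), and the held carton is square in the jaws. Lowering it.

>>> {"op": "move_arm", "data": {"commands": "-1 0.25 0 -0.02 0;-1 0.25 0 0 0;-1 0.25 0 0 0;-1 0.2 0 0 0;-1 0.2 0 0 0;-1 0.15 0 0 0;-1 0.1 0 0 0;-1 0.05 0 0 0;-1 0 0 0 0;-1 0 0 0 0"}}

```text
time: 17.3
tcp_pos: [0.5326, 0.1979, 0.0597]
tool_rot: [1.5, 89.9, 12.2]
wrist_force: [0.2, 0.2, -2.2]
opening: 0.0588
```

>>> {"op": "move_arm", "data": {"commands": "-1 0.04 0 0 0;-1 0.04 0 0 0;-1 0 0 0 0;1 0 0 0 0;1 0 0 0 0;1 0 0 0 0;1 0 0 0 0;1 0 0 0 0;1 0 0 0 0;1 0 0 0 0"}}

```text
time: 18.3
tcp_pos: [0.532, 0.1978, 0.056]
tool_rot: [174.8, 90.0, -174.6]
wrist_force: [0.7, -0.8, -0.0]
opening: 0.0853
```

>>> {"op": "move_arm", "data": {"commands": "1 -0.3 0 0 0;1 -0.6 0 0 0;1 -1 0 0 0;1 -1 0 0 0;1 -0.6 -0.7 0 0;1 0 -1 0 0;1 0 -1 0 0;1 0 -1 0 0;1 0 -1 0 0;1 0 0 0 0"}}

```text
time: 19.3
tcp_pos: [0.568, 0.0086, 0.1975]
tool_rot: [-55.0, 89.8, -44.7]
wrist_force: [0.3, 0.4, 0.8]
opening: 0.0854
```

```bash
python3 - <<'E'
from h import *
goto((.500,-.155,.2),-1)
E
```

```text
tcp [0.568  0.0086 0.1975] jaw 10.36 q6 -16.5 F [0.29 0.44 0.84] op 0.0854 t 19.3
R x,y,z: [[0.002, -0.002, -1.0], [-0.18, 0.984, -0.003], [0.984, 0.18, 0.002]]
shift units [-0.058 -3.718 -2.406] turn units 1.42 deg 11.4
```

```bash
python3 - <<'E'
from h import *
goto((.500,-.085,.2),-1)
E
```

```text
tcp [0.568  0.0086 0.1975] jaw 10.36 q6 -16.5 F [0.29 0.44 0.84] op 0.0854 t 19.3
R x,y,z: [[0.002, -0.002, -1.0], [-0.18, 0.984, -0.003], [0.984, 0.18, 0.002]]
shift units [-0.062 -1.996 -2.092] turn units 1.42 deg 11.4
```

>>> {"op": "move_arm", "data": {"commands": "-1 0 -0.5 -0.5 0;-1 0 -0.5 -0.5 0;-1 0 -0.5 -0.5 0;-1 0 -0.5 -0.6 0;-1 0 0 0 0.7;-1 0 0 0 0.72;-1 0 0 0 0;-1 0 0 0 0;-1 0 0 0 0;-1 0 0 0 0"}}

```text
time: 20.3
tcp_pos: [0.4991, -0.0807, 0.1962]
tool_rot: [98.2, 90.0, 97.5]
wrist_force: [0.1, 0.2, -0.3]
opening: 0.0004
```

```bash
python3 top.py w5 "(.500,-.1,.055)" -1
```

```text
tcp [ 0.4991 -0.0807  0.1962] jaw -0.63 q6 -16.5 F [ 0.12  0.15 -0.28] op 0.0004 t 20.3
R x,y,z: [[-0.0, 0.0, -1.0], [0.011, 1.0, 0.0], [1.0, -0.011, -0.0]]
shift units [ 3.529 -0.482  0.027] turn units 0.046 deg 0.4
[ 28.5 385.5]
centre [ 0.2197 -0.2858] sides [61.6 61.6 65.3 62.5] ang [  -0.7 -103.9  179.3   72.9]
[516.5 374. ]
centre [ 0.7602 -0.2786] sides [ 87.8 133.8  99.5 130.8] ang [ -0.6 -73.8 179.3 101.3]
[ 24.5 340.5]
centre [ 0.2326 -0.2241] sides [49.8 59.9 52.8 60.7] ang [  -0.6 -104.3  179.3   72.9]
[ 72.0178  340.01663]
centre [ 0.2825 -0.2241] sides [64.3 60.3 68.4 61.4] ang [   1.7  -99.6 -178.2   76.7]
[ 57.537476 288.99908 ]
centre [ 0.2824 -0.1625] sides [66.8 61.8 71.4 63. ] ang [   1.  -100.6 -178.9   75.3]
[ 42.977657 230.30717 ]
centre [ 0.2844 -0.1005] sides [64.4 61.7 69.2 63.1] ang [   1.3 -100.9 -178.6   74.8]
[529.5  53.5]
centre [0.6924 0.039 ] sides [42.7 76.2 47.3 75. ] ang [ -0.6 -73.8 179.4 102.8]
```

>>> {"op": "move_arm", "data": {"commands": "-1 0.9 0 0 0;-1 0.9 0 0 0;-1 0.9 0 0 0;-1 0.6 0 0 0;-1 0.2 0 0 0;-1 0 -0.2 0 0;-1 0 -0.2 0 0;-1 0 0 0 0;-1 0 0 0 0;-1 0 0 0 0"}}

```text
time: 21.35
tcp_pos: [0.4996, -0.0975, 0.0572]
tool_rot: [-15.0, 89.9, -15.8]
wrist_force: [0.1, 0.9, -0.0]
opening: -0.0001
```

>>> {"op": "move_arm", "data": {"commands": "-1 0 -0.2 0 0;-1 0 -0.15 0 0;-1 -0.25 -0.25 0 0;-1 -0.25 -0.25 0 0;-1 -0.25 -0.25 0 0;-1 -0.2 -0.3 0 0;-1 -0.1 -0.3 0 0;-1 0 0 0 0;-1 0 0 0 0;-1 0 0 0 0"}}

```text
time: 22.35
tcp_pos: [0.4973, -0.1646, 0.0974]
tool_rot: [145.9, 89.9, 145.2]
wrist_force: [0.6, -0.0, 1.0]
opening: -0.0002
```

```bash
python3 - <<'E'
from h import *
goto((.500,-.1,.2),-1)
a=snapshot("side")[:,:,::-1];b=snapshot("scene")[:,:,::-1]
o=np.hstack([cv2.resize(a[85:385,220:370],None,fx=2,fy=2),cv2.resize(b[170:320,200:420],None,fx=2,fy=2,).copy()[:300].repeat(1,0) if 0 else cv2.copyMakeBorder(cv2.resize(b[170:320,200:420],None,fx=2,fy=2),0,300,0,0,0)])
cv2.imwrite("pics/s2.png",o)
E
```

```text
tcp [ 0.4973 -0.1646  0.0974] jaw -0.71 q6 -25.3 F [ 0.61 -0.01  0.98] op -0.0002 t 22.35
R x,y,z: [[-0.001, 0.001, -1.0], [0.012, 1.0, 0.001], [1.0, -0.012, -0.001]]
shift units [-2.564  1.618  0.043] turn units 0.036 deg 0.3
```

View pics/s2.png

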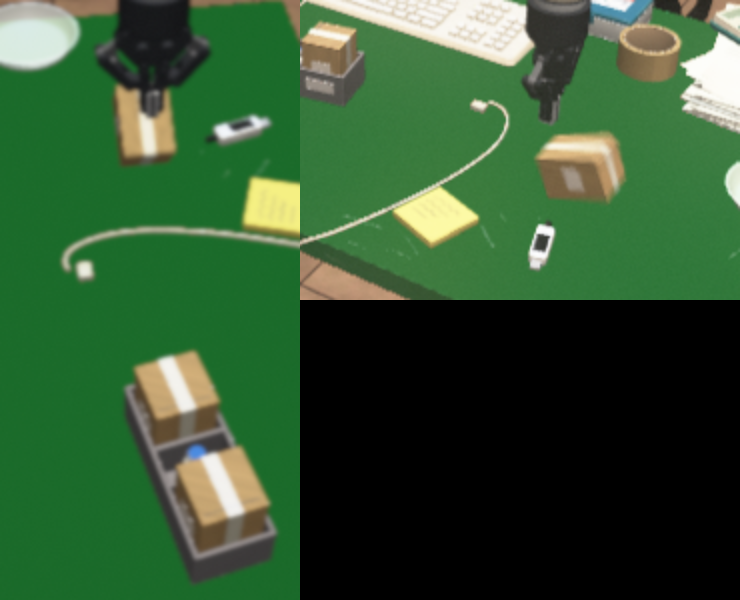

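The empty carton has tipped toward −y (side crop at (145,130)) and may still be falling; both loaded cartons sit in their pockets. I'll retreat and recheck.

>>> {"op": "move_arm", "data": {"commands": "-1 0 0 0 0;-1 -0.5 0.3 0 0;-1 -0.8 0.4 0 0;-1 -0.9 0.4 0 0;-1 -0.4 0.8 0 0;-1 0 0.9 0 0;-1 0 0.6 0 0;-1 0 0 0 0;-1 0 0 0 0;-1 0 0 0 0"}}

```text
time: 23.45
tcp_pos: [0.4996, -0.0297, 0.2019]
tool_rot: [-127.4, 90.0, -128.2]
wrist_force: [-0.5, -0.4, 0.8]
opening: 0.0001
```

```bash
python3 - <<'E'
from h import *
goto((.500,-.1,.2),-1)
a=snapshot("side")[:,:,::-1];b=snapshot("scene")[:,:,::-1]
cv2.imwrite("pics/side3.png",a)
o=np.hstack([cv2.resize(a[85:385,220:370],None,fx=2,fy=2),cv2.copyMakeBorder(cv2.resize(b[170:320,200:420],None,fx=2,fy=2),0,300,0,0,0)])
cv2.imwrite("pics/s3.png",o)
E
```

```text
tcp [ 0.4996 -0.0297  0.2019] jaw -0.73 q6 -10.7 F [-0.53 -0.39  0.84] op 0.0001 t 23.45
R x,y,z: [[-0.0, -0.0, -1.0], [0.013, 1.0, -0.0], [1.0, -0.013, -0.0]]
shift units [ 0.047 -1.756  0.032] turn units 0.034 deg 0.3
```

View pics/s3.png

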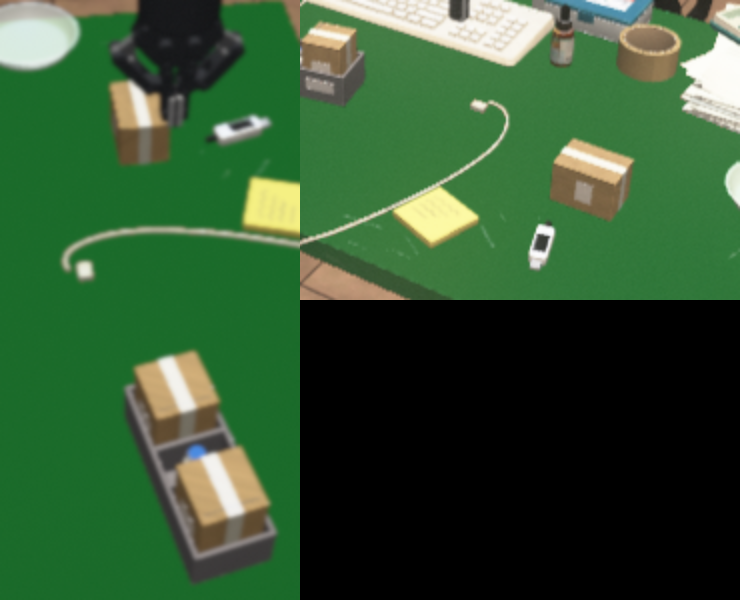

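The carton now lies flat on its long side (scene crop (592,178)), clear of everything. One numeric check of the loaded cartons, then I hand in.

```bash
python3 - <<'E'
from h import *
from plant import ticket
c=camera_info("side")
for Q in([(133,372),(197,351),(219,402),(154,430)],[(176,484),(241,449),(270,503),(196,528)]):
    quad(cast(c,np.array(Q)/2+[220,85],.09))
print(r.state()["wrist_force"]);ticket.finish_job()
E
```

```text
centre [0.5318 0.2045] sides [64.3 59.1 65.7 64.6] ang [-166.2   98.5   18.5  -82.1]
centre [0.5127 0.3119] sides [66.7 55.5 66.6 43.1] ang [-157.4  103.1   11.9  -77.9]
[-0.50616049  0.86058534  0.69268621]
the job is handed in; nothing more can be done
```

All three cartons are where the task wants them, and I handed the job in at about 23.6 s of the 70 s allowed. It reports no verdict, so success rests on the checks below.

- **Full carton:** it read about 5.4–6.7 N when lifted, and it stands in the left pocket.
- **Half-used carton:** it read about 2.2–3.0 N, and it stands in the right pocket.
- **Empty carton:** I took the third to be empty by elimination and did not weigh it. I pushed it over with the shut fingers. The last two camera views show it lying flat on a long side on bare desk, clear of the robot.

**Placing:** I released the two loaded cartons within about 1 mm of the pocket centres I had measured, with the weight on the floor. The last pictures show both upright and square in their pockets.

**Check that disagreed:** a rough corner reading from the last side picture put both cartons about 6 mm off in y. Its side lengths came out wrong too (43–67 mm instead of 60), so I trusted the release positions. The pockets leave only 3 mm of play each way in any case.

The vial, memo pad and adapter look unmoved in the last pictures. I only saw the dropper bottle at the edge of one view and did not measure it, but the arm did no work near it.

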